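# Sort two drive arms by keyway on a keyed shaft

## Robot

A 6-joint arm with a two-finger parallel gripper is mounted at the origin on a cart in front of the work surface, level with it; the furniture and walls round the work are solid. World frame = base frame: x ahead of the robot, y to its left, z up, the work surface at z = 0. Lengths are in m, angles in degrees, forces in N, time in s.
With the tool pointing down it reaches from about 0.4 to 0.825 m from the base axis. Payload 7 kg.
Tool frame: the origin (TCP) lies at the very end of the fingers, on their centre line; the grasp point (between the pads) lies 19 mm behind it; z points along the fingers, y is the line along which they close (so a half turn about z gives the same grasp; the last joint's range is limited). The gripper opens to 88 mm and grips with 3 to 60 N. Pads are 19 mm wide; open, the fingers measure 130 mm over their backs; the gripper's body (78 mm by 193 mm) begins 47 mm behind the grasp point.
Start: joints at [87.038, 20.546, 0.682, 0, -70.136, -16.507], TCP at [0.225, 0.636, 0.194] pointing down, gripper open.
Joint ranges: [-176.03, 176.03], [-82.01, 121.73], [-58.28, 71.71], [-173.87, 95.51], [-174.79, -0.11], [-173.66, 173.66]. Speed limits (degrees/s): [136.94, 136.94, 172.46, 180, 180, 180].

## Interface

Orientations are given as [roll, pitch, yaw] about the fixed x, y, z axes, in that order (R = Rz(yaw) Ry(pitch) Rx(roll)).
In Python, from plant import get_state, capture, close_job, regions_of gives the robot as it stands.
- The arm moves only by the tool jog_arm, never from a script. Its argument "moves" is a list of rows, each a list of 3 entries, a list of its own where there are three numbers: the shift along the tool's x, y, z in cm, then the turn about the tool's z in degrees, then the finger opening in cm, from 0 to 8.76. A call has 1 to 12 rows; each row shifts and turns the commanded pose from where the row before left it, along the tool's axes as they then stand; what a row does not reach is not made up. A row lasts 1/8 s, in which the tool goes at most 62.5 mm and 10.7 degrees, less where a joint would pass 70% of its speed; a pose out of reach is approached as far as the arm can. A call is refused whole if a number of a shift passes 6.25 or a number of a turn 10.7, either way. A call with a gripper value outside its range is refused whole. The fingers move at their own pace and stop on an object; "newtons" is the grip in N (left out, the last holds). Time passes only in rows, so rows that do not move let the fingers close. It gives the time, the measured TCP pose, the force, the opening and the grip force at its end, in the units of the state.
- get_state(): the state, without advancing time (a new reading comes with each control period).
- capture(name): name is "scene" or "side" or "wrist"; returns a dict with "pixels" (420x560x3 uint8, blue, green, red), "mtx" (3x3 intrinsics, pixels), "world_from_camera" (4x4, takes a point from camera to world coordinates); the wrist camera has in their place "hand_eye" (4x4, takes a point from camera to tool coordinates, whose origin is the TCP and whose axes are the flange's). Camera axes: x right, y down, z forward; pixel columns grow to the right and rows downward; lengths in m; the calibration is good to about 2 mm. The wrist camera is an equidistant fisheye: a pixel r from the principal point sees the ray r / f radians off the axis. A picture is of the moment at which its call begins: read the wrist's pose just before it. There is no depth.
- close_job(): hands the job in; it is judged then, once.
Trained networks look in a picture, given as the dict that the camera call returned (one of the last four; its "shot" number tells which), for a name from the list of things; names that differ only in an ending like _2 or _b are one class to them, and where a whole thing is asked for, a point or a joint stands for the part that bears it (a point fixed in the world has none). Each returns a list of dicts, best first, with "confidence" (0 to 1); they miss things now and then, are a little off and sometimes report something else, mostly with a low value. They report only what shows in the picture. A call takes as long as a camera call.
- regions_of(picture, thing): "pixels" (420x560 bool, what is visible of it) and "pixel" ([column, row] in pixels, amid what is visible of it).
The state is a dict: "time_s": time; "joints": joint angles; "qd": joint speeds; "joint_torque": joint torques, N m; "tcp_pos": TCP position; "eef_rot": TCP orientation; "contact_force": force on the tool from outside, world axes, zero at the start; "moment": the same for the moment, N m; "gripper_width": finger opening in m; "gripper_force": force on a finger pad.
Only numpy, scipy, OpenCV 4.12 (cv2) and the standard library are available. Lean on these libraries where they do the work, as an engineer would, in place of code of your own. Each camera call takes 0.05 s, during which the arm holds its last target. There are 200 camera calls.

## Task

Two drive arms for the tester have come back with their keyways cut in different places; check both on the keyed shaft of the round stand. Take the one whose keyway lies across the bar (a quarter turn from the pin), lower it over the shaft with its keyway on the key until it is fully home, then lift it off and lay it flat in the middle of the cork mat. Then fit the one whose keyway points towards its pin, fully home on the shaft, and leave it there; do not disturb the two spanners.

Things in the scene. Friction and masses are not known exactly. Their poses are not given: they have to be found in the camera images.
- drive_inline_mid (a point): aluminium bar 120 x 56 x 30 mm lying flat; dark upright pin, 12 mm thick, 12 mm tall, on top 46 mm from the middle. A 29 mm bore goes down through the middle, with a keyway 15 mm wide reaching 23.5 mm from the bore's axis. The keyway points towards the pin (+x). Point: on the bore's axis, 15 mm above the underside; x along the bar to the pin, z up. 0.3 to 0.6 kg.
- drive_cross_mid (a point): aluminium bar 120 x 56 x 30 mm lying flat; dark upright pin, 12 mm thick, 12 mm tall, on top 46 mm from the middle. A 29 mm bore goes down through the middle, with a keyway 15 mm wide reaching 23.5 mm from the bore's axis. The keyway points across the bar (+y, left as seen facing the pin). Point: on the bore's axis, 15 mm above the underside; x along the bar to the pin, z up. 0.3 to 0.6 kg.
- shaft_stand: fixed stand: round grey base 110 mm across, 14 mm high; on it a steel boss 52 mm across and a vertical 25 mm shaft with a key along one side. Origin on the shaft's axis at table height; x points from the axis to the key, z up. The shaft's top is 72 mm above the table, its last 6 mm taper to 17 mm.
- shaft_seat (a point): middle of the boss's flat top, the seat, on the shaft's axis 26 mm above the table; x points to the key. The dark key is 10 mm wide, reaches 21 mm from the axis and rises from the seat to a rounded top 56 mm above the table (the shaft above it is plain). An arm fully home rests on the seat, its middle 41 mm above the table.
- mat: fixed cork mat, 100 x 200 x 4 mm, to the robot's left in front of the tester; origin at the middle of its underside on the table; its long side runs along its y axis, z up. Between the stand and the mat the fixed tester has valve knobs up to 140 mm high: carry things over them
- spanner_1: bystander: flat open-end spanner, 166 mm long, 6 mm thick, origin at the middle of its underside
- spanner_2: bystander: flat open-end spanner, 141 mm long, 6 mm thick, origin at the middle of its underside

How it is judged:
By the outcome, as a careful person would: the job done as asked, in the order asked, and still so for the second after the job is handed in, with the robot touching nothing.
It also fails if it takes over 72 s, if anything falls off the work surface, if the arm or the gripper's body presses on something with over 40 N, if the wrist force passes 120 N, or if a joint passes its speed limit or range.

## Working session

There is one attempt and no reset: what is moved stays moved. The work goes in short steps, Python scripts to look and compute and a tool call to move; the robot and the scene stay as the last step left them, time stands still between calls to the robot, and variables do not carry over. Pictures are saved under pics/ and viewed, at most 10 in all, crops included, and the job is handed in when it is done.

Besides the shell and the picture viewer there is one more tool, called after ">>>" by a JSON object that holds its "api" and its "payload", one argument or row to a line. jog_arm: Moves the arm, as the interface text tells. Its arguments: {"type":"object","properties":{"moves":{"type":"array"},"newtons":{"type":"number"}},"required":["moves"]}

```bash
mkdir -p pics; ls
cat > h.py <<'E'
import numpy as np, cv2
from plant import get_state, capture, close_job, regions_of
E
python3 - <<'E'
from h import *
s=get_state(); print({k:np.round(v,3) for k,v in s.items()})
for n in ("scene","side"):
    p=capture(n); cv2.imwrite(f"pics/{n}0.png",p["pixels"]); np.savez(n,m=p["mtx"],T=p["world_from_camera"])
    print(n,p["mtx"].round(1).tolist(),p["world_from_camera"].round(3).tolist())
    for t in ("drive_inline_mid","drive_cross_mid","shaft_stand","mat","spanner_1"):
        for r in regions_of(p,t): print(t,np.round(r["confidence"],2),r["pixel"],r["pixels"].sum())
E
```

```text
pics
{'time_s': np.float64(0.0), 'joints': array([ 8.7039e+01,  2.0593e+01,  6.3400e-01, -2.1000e-02, -7.0136e+01,
       -1.6506e+01]), 'qd': array([ 0.13 , -0.019,  0.046,  0.016, -0.001, -0.062]), 'joint_torque': array([ 1.0000e-03, -5.8272e+01,  2.9306e+01,  6.9970e+00,  7.0000e-03,
       -0.0000e+00]), 'tcp_pos': array([0.225, 0.636, 0.193]), 'eef_rot': array([ 1.79904e+02, -8.00000e-03, -1.94740e+01]), 'contact_force': array([-0.991,  0.578,  0.493]), 'moment': array([ 0.02 ,  0.031, -0.006]), 'gripper_force': np.float64(0.0), 'gripper_width': np.float64(0.088)}
scene [[506.0, 0.0, 278.7], [0.0, 506.0, 212.8], [0.0, 0.0, 1.0]] [[0.822, -0.389, 0.416, -0.082], [-0.569, -0.578, 0.585, -1.046], [0.013, -0.717, -0.697, 1.074], [0.0, 0.0, 0.0, 1.0]]
drive_inline_mid 0.74 [271.7, 244.2] 871
drive_inline_mid 0.18 [205.8, 182.2] 1296
drive_cross_mid 0.83 [307.1, 280.9] 1055
shaft_stand 0.85 [321.3, 226.4] 911
shaft_stand 0.54 [204.0, 184.0] 1245
mat 0.96 [204.1, 180.4] 1243
mat 0.15 [321.6, 224.4] 925
spanner_1 0.72 [365.0, 312.7] 389
spanner_1 0.7 [351.0, 306.2] 526
side [[537.0, 0.0, 271.8], [0.0, 537.0, 207.5], [0.0, 0.0, 1.0]] [[0.887, -0.186, 0.423, 0.001], [-0.462, -0.383, 0.8, -1.211], [0.013, -0.905, -0.425, 0.605], [0.0, 0.0, 0.0, 1.0]]
drive_inline_mid 0.62 [249.0, 249.1] 1027
drive_cross_mid 0.7 [290.8, 276.6] 1470
shaft_stand 0.64 [320.3, 232.7] 1154
shaft_stand 0.45 [252.8, 248.8] 1087
mat 0.71 [187.5, 193.5] 1027
spanner_1 0.76 [364.0, 316.6] 499
spanner_1 0.72 [344.6, 308.7] 784
```

View pics/scene0.png

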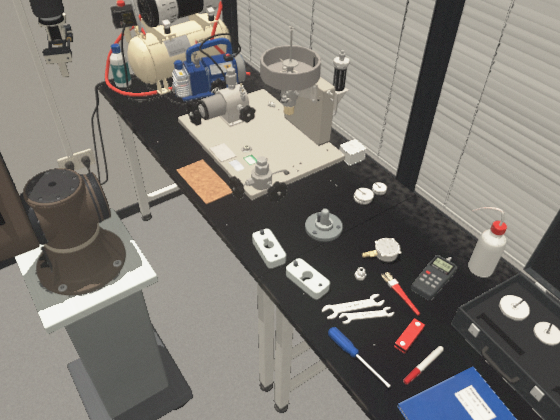

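View pics/side0.png

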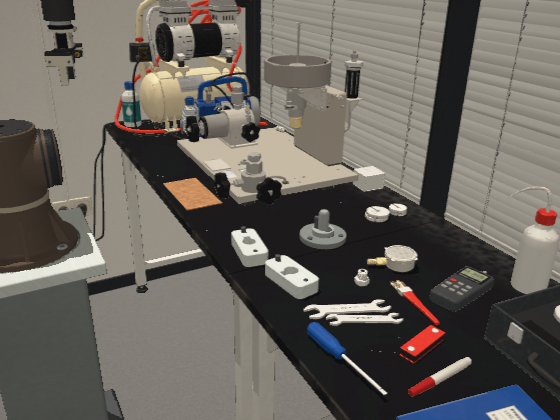

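The scene picture shows two bars at (270,245) and (307,280), the stand at (322,225), the mat at (204,181) with the valve knobs at about (260,180), and the spanners around (358,308). The side picture agrees with this. Next I'll get the positions.

```bash
cat >> h.py <<'E'
def ray(p,uv):
    """world ray(s) of pinhole picture p"""
    uv=np.atleast_2d(uv).astype(float); T=p["world_from_camera"]
    d=np.c_[uv,np.ones(len(uv))]@np.linalg.inv(p["mtx"]).T@T[:3,:3].T
    return T[:3,3],d
def wray(p,uv,s):
    """world rays of wrist (equidistant fisheye) picture, s = state just before"""
    from scipy.spatial.transform import Rotation as R
    uv=np.atleast_2d(uv).astype(float); K=p["mtx"]
    v=(uv-K[:2,2])/[K[0,0],K[1,1]]; th=np.linalg.norm(v,axis=1,keepdims=True)+1e-12
    d=np.c_[v/th*np.sin(th),np.cos(th)]
    T=np.eye(4); T[:3,:3]=R.from_euler("xyz",s["eef_rot"],degrees=True).as_matrix(); T[:3,3]=s["tcp_pos"]
    T=T@p["hand_eye"]
    return T[:3,3],d@T[:3,:3].T
def onz(o,d,z): return o+d*((z-o[2])/d[:,2])[:,None]
E
python3 - <<'E'
from h import *
P={n:capture(n) for n in("scene","side")}
for n,p in P.items():
    for t,z in (("drive_inline_mid",.025),("drive_cross_mid",.025),("shaft_stand",.02),("mat",.004),("spanner_1",.006)):
        for r in regions_of(p,t)[:2]:
            if r["confidence"]<.5: continue
            v,u=np.nonzero(r["pixels"]); w=onz(*ray(p,np.c_[u,v]),z)[:,:2].astype(np.float32)
            c,wh,a=cv2.minAreaRect(w); print(n,t,round(r["confidence"],2),np.round(c,3),np.round(wh,3),round(a,1))
p=capture("wrist"); print(p["mtx"].round(1).tolist(),p["hand_eye"].round(3).tolist())
s=P["scene"]["pixels"]; crop=cv2.resize(s[190:330,220:400],None,fx=4,fy=4,interpolation=cv2.INTER_CUBIC); cv2.imwrite("pics/crop1.png",crop)
E
```

```text
scene drive_inline_mid 0.85 [ 0.441 -0.262] [0.147 0.069] 81.7
scene drive_cross_mid 0.82 [ 0.466 -0.409] [0.076 0.134] 8.6
scene shaft_stand 0.76 [ 0.622 -0.278] [0.116 0.116] 0.0
scene mat 0.84 [0.442 0.111] [0.106 0.205] 0.8
scene spanner_1 0.55 [ 0.519 -0.535] [0.038 0.149] 74.1
side drive_inline_mid 0.85 [ 0.44  -0.269] [0.175 0.066] 79.7
side drive_cross_mid 0.73 [ 0.463 -0.416] [0.082 0.16 ] 8.4
side shaft_stand 0.83 [ 0.639 -0.26 ] [0.204 0.109] 59.9
side mat 0.95 [0.441 0.107] [0.105 0.213] 0.8
side spanner_1 0.91 [ 0.519 -0.54 ] [0.044 0.164] 72.4
side spanner_1 0.76 [ 0.529 -0.583] [0.03  0.134] 66.5
[[325.2, 0.0, 286.4], [0.0, 325.2, 212.6], [0.0, 0.0, 1.0]] [[-0.001, -0.952, -0.305, 0.083], [1.0, -0.001, -0.001, -0.001], [0.001, -0.305, 0.952, -0.19], [0.0, 0.0, 0.0, 1.0]]
```

View pics/crop1.png

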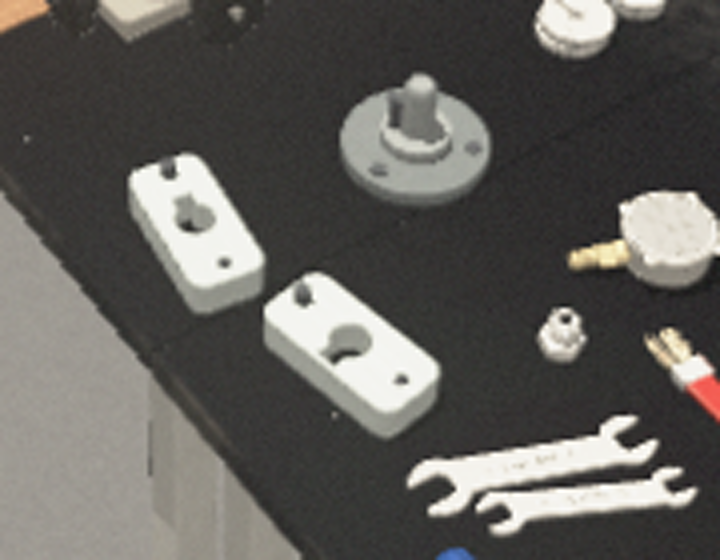

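Left bar (keyway towards its pin) is the inline one. Right bar (keyway towards the robot, across the bar) is the cross one. The key on the stand points to the left in the picture, about 145° in world axes. I'll locate the knobs and plan the approach.

```bash
cat >> h.py <<'E'
def rel(xyz,yaw,s=None,n=None):
    """rows (cm, deg about tool z) from the standing pose to xyz,yaw with tool down; the turn spread over n rows"""
    s=s or get_state(); p=np.array(s["tcp_pos"]); y0=s["eef_rot"][2]; d=np.array(xyz)-p
    t=-((yaw-y0+180)%360-180); n=n or int(max(np.ceil(np.linalg.norm(d)/.062),np.ceil(abs(t)/10.5)))
    for i in range(n):
        a=np.radians(y0-t*i/n); c,q=np.cos(a),np.sin(a)
        print([round(v*100/n,2) for v in(c*d[0]+q*d[1],q*d[0]-c*d[1],-d[2])],round(t/n,2))
E
python3 - <<'E'
from h import *
P=[np.load(n+".npz") for n in("scene","side")]
def tri(a,b):
    L=[ray(dict(mtx=q["m"],world_from_camera=q["T"]),x) for q,x in zip(P,(a,b))]
    A=0;B=0
    for o,d in L:
        d=d[0]/np.linalg.norm(d[0]); M=np.eye(3)-np.outer(d,d); A=A+M;B=B+M@o
    return np.linalg.solve(A,B).round(3)
print(tri((237,187),(222,184)),tri((278,190),(269,189)),tri((262,163),(254,158)), "hopper",tri((290,60),(297,70)))
rel([.45,.11,.31],-50)
class S(dict):pass
print(); rel([.46,-.33,.30],-82,dict(tcp_pos=[.45,.11,.31],eef_rot=[180,0,-50]))
E
```

```text
[ 0.467 -0.06   0.087] [ 0.56  -0.138  0.086] [ 0.552 -0.067  0.145] hopper [0.797 0.147 0.306]
[np.float64(3.88), np.float64(4.21), np.float64(-1.16)] 3.05
[np.float64(4.09), np.float64(4.0), np.float64(-1.16)] 3.05
[np.float64(4.3), np.float64(3.78), np.float64(-1.16)] 3.05
[np.float64(4.5), np.float64(3.54), np.float64(-1.16)] 3.05
[np.float64(4.68), np.float64(3.3), np.float64(-1.16)] 3.05
[np.float64(4.85), np.float64(3.04), np.float64(-1.16)] 3.05
[np.float64(5.0), np.float64(2.78), np.float64(-1.16)] 3.05
[np.float64(5.14), np.float64(2.51), np.float64(-1.16)] 3.05
[np.float64(5.27), np.float64(2.23), np.float64(-1.16)] 3.05
[np.float64(5.38), np.float64(1.95), np.float64(-1.16)] 3.05

[np.float64(4.29), np.float64(3.44), np.float64(0.13)] 4.0
[np.float64(4.52), np.float64(3.13), np.float64(0.13)] 4.0
[np.float64(4.73), np.float64(2.81), np.float64(0.13)] 4.0
[np.float64(4.91), np.float64(2.47), np.float64(0.13)] 4.0
[np.float64(5.08), np.float64(2.12), np.float64(0.13)] 4.0
[np.float64(5.21), np.float64(1.76), np.float64(0.13)] 4.0
[np.float64(5.32), np.float64(1.4), np.float64(0.13)] 4.0
[np.float64(5.41), np.float64(1.02), np.float64(0.13)] 4.0
```

>>> {"api": "jog_arm", "payload": {
  "moves": [
    [[3.9,4.2,-1.2],3,8.76],
    [[4.1,4.0,-1.2],3,8.76],
    [[4.3,3.8,-1.2],3,8.76],
    [[4.5,3.5,-1.2],3,8.76],
    [[4.7,3.3,-1.2],3,8.76],
    [[4.8,3.0,-1.2],3,8.76],
    [[5.0,2.8,-1.2],3,8.76],
    [[5.1,2.5,-1.2],3,8.76],
    [[5.3,2.2,-1.2],3,8.76],
    [[5.4,2.0,-1.2],3,8.76]
  ]
}}

```text
time_s: 2.5
tcp_pos: [0.4528, 0.1097, 0.3149]
eef_rot: [-179.9, -0.0, -49.5]
contact_force: [2.1, 1.2, 0.1]
gripper_width: 0.0876
gripper_force: 0.0
```

>>> {"api": "jog_arm", "payload": {
  "moves": [
    [[4.3,3.4,0.1],4,8.76],
    [[4.5,3.1,0.1],4,8.76],
    [[4.7,2.8,0.1],4,8.76],
    [[4.9,2.5,0.1],4,8.76],
    [[5.1,2.1,0.1],4,8.76],
    [[5.2,1.8,0.1],4,8.76],
    [[5.3,1.4,0.1],4,8.76],
    [[5.4,1.0,0.1],4,8.76],
    [[0,0,0],0,8.76],
    [[0,0,0],0,8.76]
  ]
}}

```text
time_s: 3.75
tcp_pos: [0.4663, -0.3275, 0.3057]
eef_rot: [180.0, 0.0, -81.5]
contact_force: [0.5, 0.8, 0.6]
gripper_width: 0.0874
gripper_force: 0.0
```

```bash
cat >> h.py <<'E'
def wtop(p,s,z,c,half,ppm=2000):
    """rectify the wrist picture to the plane at height z: a top view, centre c, half size m; column +x right, row up = +y"""
    from scipy.spatial.transform import Rotation as R
    n=int(2*half*ppm); g=(np.arange(n)+.5)/ppm-half
    X,Y=np.meshgrid(c[0]+g,c[1]-g); W=np.stack([X,Y,0*X+z],-1)
    T=np.eye(4); T[:3,:3]=R.from_euler("xyz",s["eef_rot"],degrees=True).as_matrix(); T[:3,3]=s["tcp_pos"]
    T=np.linalg.inv(T@p["hand_eye"]); q=W@T[:3,:3].T+T[:3,3]
    r=np.hypot(q[...,0],q[...,1])+1e-12; k=p["mtx"][0,0]*np.arctan2(r,q[...,2])/r
    return cv2.remap(p["pixels"],(p["mtx"][0,2]+k*q[...,0]).astype(np.float32),(p["mtx"][1,2]+k*q[...,1]).astype(np.float32),cv2.INTER_CUBIC)
E
python3 - <<'E'
from h import *
s=get_state(); print(s["time_s"],s["tcp_pos"],s["eef_rot"]); p=capture("wrist")
import pickle; pickle.dump((s,p),open("w1.pkl","wb"))
for t,z in (("drive_inline_mid",.03),("drive_cross_mid",.03),("shaft_stand",.014)):
    for r in regions_of(p,t):
        v,u=np.nonzero(r["pixels"]); w=onz(*wray(p,np.c_[u,v],s),z)[:,:2].astype(np.float32)
        c,wh,a=cv2.minAreaRect(w); print(t,round(r["confidence"],2),np.round(c,3),np.round(wh,3),round(a,1))
a=wtop(p,s,.03,(.45,-.335),.15,1300);b=wtop(p,s,.04,(.63,-.28),.15,1300)
cv2.imwrite("pics/top1.png",np.hstack([a,b]))
E
```

```text
3.75 [ 0.46628632 -0.32752526  0.30570917] [ 1.79977097e+02  2.13955181e-02 -8.15072260e+01]
drive_inline_mid 0.75 [ 0.446 -0.26 ] [0.125 0.056] 81.2
drive_inline_mid 0.51 [ 0.505 -0.558] [0.028 0.088] 61.1
drive_cross_mid 0.72 [ 0.47  -0.404] [0.058 0.12 ] 7.5
shaft_stand 0.6 [ 0.63  -0.271] [0.109 0.108] 6.2
```

View pics/top1.png

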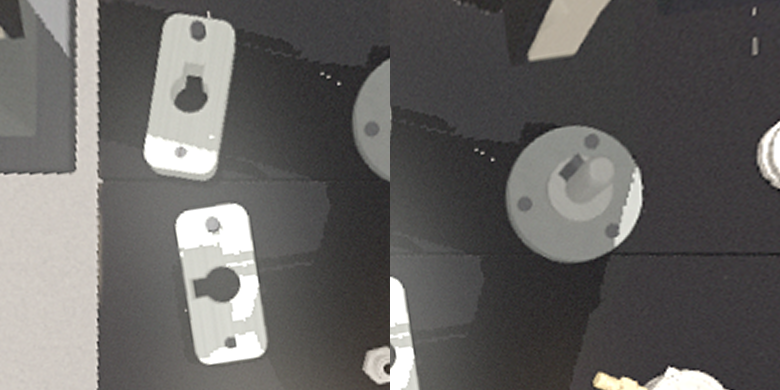

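Run:
```python
from h import *
rel([.625,-.274,.22],-125)
```

```text
[np.float64(-0.56), np.float64(-3.28), np.float64(1.73)] 8.73
[np.float64(-1.05), np.float64(-3.16), np.float64(1.73)] 8.73
[np.float64(-1.52), np.float64(-2.97), np.float64(1.73)] 8.73
[np.float64(-1.95), np.float64(-2.7), np.float64(1.73)] 8.73
[np.float64(-2.34), np.float64(-2.37), np.float64(1.73)] 8.73
```

>>> {"api": "jog_arm", "payload": {
  "moves": [
    [[-0.6,-3.3,1.7],8.7,8.76],
    [[-1.0,-3.2,1.7],8.7,8.76],
    [[-1.5,-3.0,1.7],8.7,8.76],
    [[-2.0,-2.7,1.7],8.7,8.76],
    [[-2.3,-2.4,1.7],8.7,8.76],
    [[0,0,0],0,8.76],
    [[0,0,0],0,8.76]
  ]
}}

```text
time_s: 4.82
tcp_pos: [0.6258, -0.2749, 0.2214]
eef_rot: [-180.0, -0.0, -124.8]
contact_force: [-0.1, 0.2, 0.8]
gripper_width: 0.0874
gripper_force: 0.0
```

Run:
```python
from h import *
s=get_state(); print(s["time_s"],s["tcp_pos"],s["eef_rot"]); p=capture("wrist")
import pickle; pickle.dump((s,p),open("w2.pkl","wb"))
r=regions_of(p,"shaft_stand")[0]
v,u=np.nonzero(r["pixels"]); w=onz(*wray(p,np.c_[u,v],s),.014)[:,:2].astype(np.float32)
c,wh,a=cv2.minAreaRect(w); print(r["confidence"],np.round(c,4),np.round(wh,3),cv2.minEnclosingCircle(w))
print(p["hand_eye"][:3,3])
C=(.625,-.274)
ims=[wtop(p,s,z,C,.065,3000) for z in(.014,.056)]
cv2.imwrite("pics/top2.png",np.hstack(ims))
```

```text
4.825 [ 0.62579137 -0.27491788  0.22141295] [-1.79984573e+02 -8.89169369e-03 -1.24799118e+02]
0.69 [ 0.6301 -0.2713] [0.109 0.109] ((0.6303566694259644, -0.2717023491859436), 0.05537045747041702)
[ 0.08227135  0.00048548 -0.19013532]
```

View pics/top2.png

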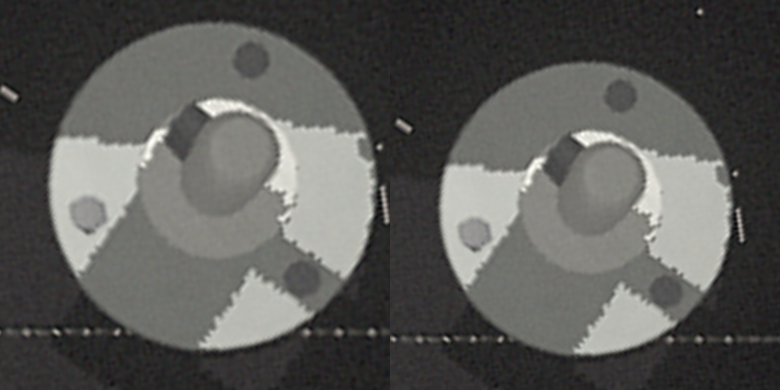

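Run:
```python
from h import *
import pickle; s,p=pickle.load(open("w2.pkl","rb"))
C=np.array((.6303,-.2713)); ppm=14000; h=.0275
a=wtop(p,s,.054,C,h,ppm); b=a.copy()
cam=onz(*wray(p,[[280,200]],s),.5)  # dummy
o=wray(p,[[280,200]],s)[0]
def proj(q,z,zp=.054): # point at z -> apparent position in plane zp
    q=np.r_[q,z]; return (o+(q-o)*((zp-o[2])/(q[2]-o[2])))[:2]
def px(w): return tuple(int(v) for v in ((w[0]-C[0]+h)*ppm,(C[1]-w[1]+h)*ppm))
for z,r in((.072,.0085),(.026,.026),(.066,.0125)):
    pts=np.array([px(proj(C+r*np.array([np.cos(t),np.sin(t)]),z)) for t in np.linspace(0,6.283,60)]); cv2.polylines(b,[pts],True,(0,255,255),1)
for y,col in((128,(0,0,255)),(134,(0,255,0)),(140,(255,0,0))):
    t=np.radians(y);e=np.array([np.cos(t),np.sin(t)]);f=np.array([-e[1],e[0]])
    for z in(.055,):
        pts=np.array([px(proj(C+e*r+f*w,z)) for r,w in((.012,-.005),(.021,-.005),(.021,.005),(.012,.005))]); cv2.polylines(b,[pts],False,col,1)
cv2.imwrite("pics/key.png",np.hstack([a[:,:385*2],b])[:, -770-390:] if 0 else cv2.resize(np.hstack([a,b]),None,fx=.52,fy=.52,interpolation=cv2.INTER_AREA))
print(a.shape)
```

```text
(770, 770, 3)
```

View pics/key.png

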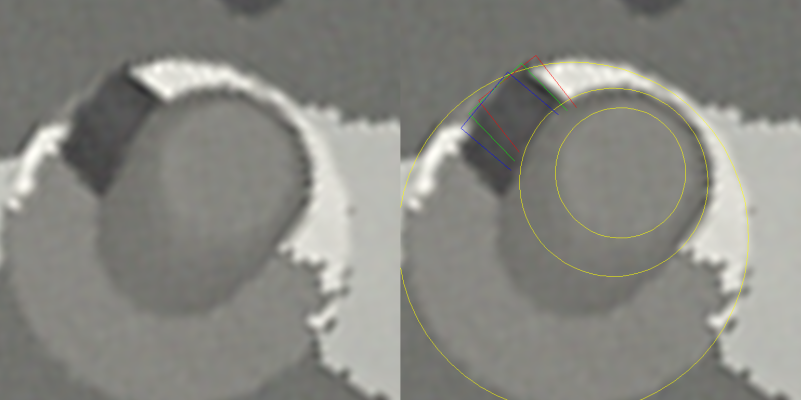

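The key points at about 136°, and the shaft axis is at about (0.630, -0.271). Going to grasp the cross bar.

Run:
```python
from h import *
rel([.4705,-.4037,.10],-82.5)
```

```text
[np.float64(3.88), np.float64(1.08), np.float64(2.44)] -8.48
[np.float64(3.68), np.float64(1.64), np.float64(2.44)] -8.48
[np.float64(3.39), np.float64(2.16), np.float64(2.44)] -8.48
[np.float64(3.04), np.float64(2.64), np.float64(2.44)] -8.48
[np.float64(2.62), np.float64(3.06), np.float64(2.44)] -8.48
```

>>> {"api": "jog_arm", "payload": {
  "moves": [
    [[3.9,1.1,2.4],-8.5,8.76],
    [[3.7,1.6,2.4],-8.5,8.76],
    [[3.4,2.2,2.4],-8.5,8.76],
    [[3.0,2.6,2.4],-8.5,8.76],
    [[2.6,3.1,2.4],-8.5,8.76],
    [[0,0,0],0,8.76],
    [[0,0,0],0,8.76]
  ]
}}

```text
time_s: 5.8
tcp_pos: [0.4704, -0.4042, 0.1023]
eef_rot: [-179.9, -0.1, -82.6]
contact_force: [0.9, 1.1, 0.7]
gripper_width: 0.0877
gripper_force: 0.0
```

Run:
```python
from h import *
s=get_state(); print(s["time_s"],s["tcp_pos"],s["eef_rot"]); p=capture("wrist")
r=regions_of(p,"drive_cross_mid")[0]
v,u=np.nonzero(r["pixels"]); w=onz(*wray(p,np.c_[u,v],s),.03)[:,:2].astype(np.float32)
c,wh,a=cv2.minAreaRect(w); print(r["confidence"],np.round(c,4),np.round(wh,3),a)
a=wtop(p,s,.03,(.4705,-.4037),.075,2500)
g=cv2.cvtColor(a,cv2.COLOR_BGR2GRAY); cv2.imwrite("pics/top3.png",a)
rel([.4705,-.4037,.005],-82.5)
```

```text
5.8 [ 0.47038317 -0.40422348  0.10229754] [-1.79906354e+02 -7.75682825e-02 -8.25509820e+01]
0.9 [ 0.4705 -0.4057] [0.057 0.122] 8.464258193969727
[np.float64(-0.0), np.float64(0.04), np.float64(4.87)] 0.02
[np.float64(-0.0), np.float64(0.04), np.float64(4.87)] 0.02
```

View pics/top3.png

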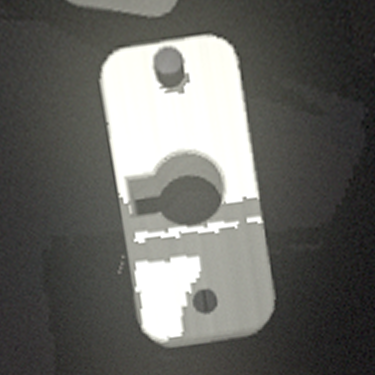

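>>> {"api": "jog_arm", "payload": {
  "moves": [
    [[0,0,4.8],-0.7,8.76],
    [[0,0,4.8],0,8.76],
    [[0,0,0],0,5],
    [[0,0,0],0,5],
    [[0,0,0],0,5],
    [[0,0,0],0,5]
  ],
  "newtons": 35
}}

```text
time_s: 6.65
tcp_pos: [0.4712, -0.404, 0.0067]
eef_rot: [-179.9, -0.1, -81.8]
contact_force: [0.1, -0.3, 0.3]
gripper_width: 0.0537
gripper_force: 0.0
```

Run:
```python
from h import *
s=get_state();print(s["tcp_pos"],s["eef_rot"],s["gripper_width"],s["gripper_force"])
rel([.6303,-.2713,.16],46-180, dict(tcp_pos=s["tcp_pos"]+[0,0,.06],eef_rot=s["eef_rot"]))
```

```text
[ 0.47121447 -0.40399263  0.00672393] [-1.79865327e+02 -8.86815837e-02 -8.17602534e+01] 0.05372449023215027 0.0
[np.float64(-2.17), np.float64(-3.53), np.float64(-1.87)] 10.45
[np.float64(-2.77), np.float64(-3.08), np.float64(-1.87)] 10.45
[np.float64(-3.29), np.float64(-2.52), np.float64(-1.87)] 10.45
[np.float64(-3.69), np.float64(-1.89), np.float64(-1.87)] 10.45
[np.float64(-3.97), np.float64(-1.18), np.float64(-1.87)] 10.45
```

>>> {"api": "jog_arm", "payload": {
  "moves": [
    [[0,0,0],0,4.5],
    [[0,0,0],0,4.5]
  ],
  "newtons": 35
}}

```text
time_s: 6.9
tcp_pos: [0.4702, -0.4037, 0.0053]
eef_rot: [-180.0, -0.0, -81.8]
contact_force: [-0.6, -1.2, 0.4]
gripper_width: 0.0454
gripper_force: 0.0
```

Run:
```python
from h import *
s=get_state();print(s["tcp_pos"],s["gripper_width"],s["gripper_force"]); p=capture("wrist")
a=wtop(p,s,.03,(.4705,-.4037),.12,1600);b=p["pixels"][:384]
cv2.imwrite("pics/g1.png",np.hstack([a,b[:,100:500]]))
```

```text
[ 0.47023388 -0.40366614  0.00533476] 0.04538801387872089 0.0
```

View pics/g1.png

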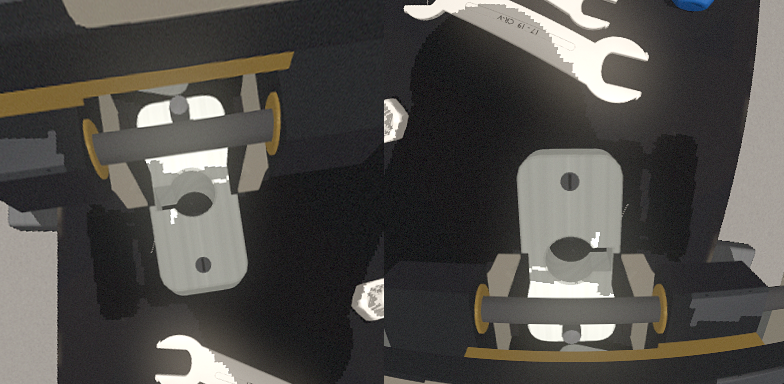

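The picture shows the pads right at the bar's sides (left panel, about columns 148 and 235), but the gripper reads 45 mm and no force. I'll close further and check the reading.

>>> {"api": "jog_arm", "payload": {
  "moves": [
    [[0,0,0],0,4.0],
    [[0,0,0],0,4.0],
    [[0,0,0],0,4.0]
  ],
  "newtons": 35
}}

```text
time_s: 7.32
tcp_pos: [0.4701, -0.4035, 0.0049]
eef_rot: [180.0, 0.0, -81.8]
contact_force: [0.4, 0.1, -0.1]
gripper_width: 0.0399
gripper_force: 0.0
```

Run:
```python
from h import *
s=get_state();print(s["tcp_pos"],s["gripper_width"],s["gripper_force"],s["contact_force"]); p=capture("wrist")
print(abs(p["pixels"].astype(int)-0).mean())
r=regions_of(p,"drive_cross_mid")[0]
v,u=np.nonzero(r["pixels"]); w=onz(*wray(p,np.c_[u,v],s),.03)[:,:2].astype(np.float32)
print(r["confidence"],cv2.minAreaRect(w))
a=wtop(p,s,.03,(.4705,-.4037),.06,6000)
sc=capture("side")["pixels"][220:340,220:340]
cv2.imwrite("pics/g2.png",np.hstack([cv2.resize(a,(390,390)),cv2.resize(sc,(390,390),interpolation=cv2.INTER_CUBIC)]))
```

```text
[ 0.4701143  -0.40354161  0.0048944 ] 0.03994669556218857 0.0 [ 0.44867663  0.10630435 -0.07064336]
85.97152210884354
0.76 ((0.4708709418773651, -0.4048362970352173), (0.05681890249252319, 0.1247226893901825), 8.228110313415527)
```

View pics/g2.png

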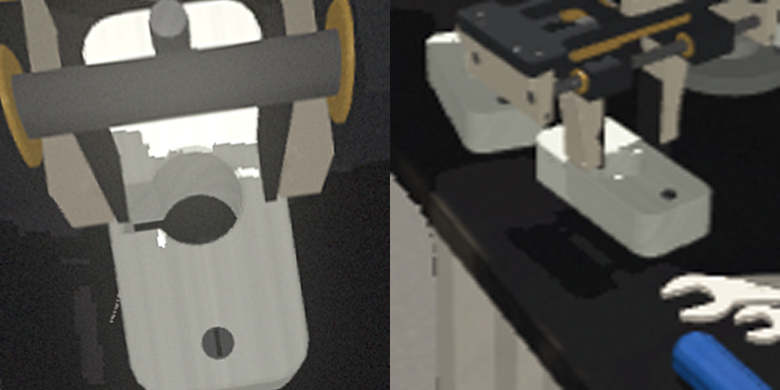

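The picture shows the pads ending above the bar, not beside it. At left their tips are near (128,225) and (268,200), about 43 mm apart. The side view shows the same, so I'll measure the tip height from both cameras.

Run:
```python
from h import *
p=capture("side"); T=np.linalg.inv(p["world_from_camera"]); s=get_state(); c=s["tcp_pos"]; print(s["joints"])
for z in (.005,.02,.03,.04,.05):
    for sg in(-1,1):
        q=np.array([c[0]+sg*.025*.99,c[1]+sg*.025*.143,z]); q=T[:3,:3]@q+T[:3,3]; q=p["mtx"]@q; print(z,sg,(q[:2]/q[2]).round(1))
print("wrist finger tips:")
p=capture("wrist")
from scipy.spatial.transform import Rotation as R
H=np.linalg.inv(p["hand_eye"])
for zt in(0,-.019,-.036,-.05):
  for sg in(-1,1):
    q=H[:3,:3]@np.array([0,sg*.02,zt])+H[:3,3]; r=np.hypot(*q[:2]); k=p["mtx"][0,0]*np.arctan2(r,q[2])/r; print(zt,sg,(p["mtx"][:2,2]+k*q[:2]).round(1))
cv2.imwrite("pics/g3.png",np.hstack([cv2.resize(p["pixels"][230:400,180:380],(400,340),interpolation=cv2.INTER_CUBIC)]))
```

```text
[-2.26087859e+01  2.55541487e+01 -1.91207357e+01  5.67998245e-04
 -4.53261261e+01  3.08389273e+01]
0.005 -1 [279.4 283. ]
0.005 1 [298.8 275.4]
0.02 -1 [279.5 276.7]
0.02 1 [299.  269.2]
0.03 -1 [279.6 272.4]
0.03 1 [299.2 265. ]
0.04 -1 [279.7 268.1]
0.04 1 [299.4 260.8]
0.05 -1 [279.8 263.8]
0.05 1 [299.6 256.6]
wrist finger tips:
0 -1 [255.5 244.3]
0 1 [318.2 244.2]
-0.019 -1 [252.7 257.1]
-0.019 1 [321.1 257. ]
-0.036 -1 [249.7 270.7]
-0.036 1 [324.2 270.7]
-0.05 -1 [246.8 283.8]
-0.05 1 [327.1 283.7]
```

View pics/g3.png

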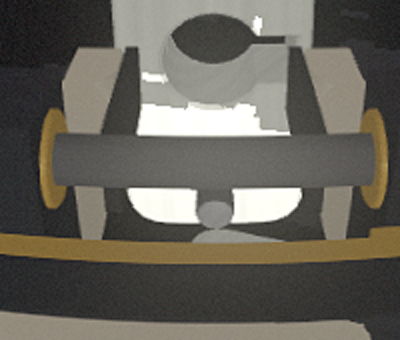

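Both views put the pad tips near z ≈ 0.033 with the TCP reading 0.005. The fingers also closed to 40 mm over a 56 mm bar without force, so the real tips sit about 3 cm behind the stated TCP. I'll open and go down gently by the difference, watching the force.

>>> {"api": "jog_arm", "payload": {
  "moves": [
    [[0,0,0],0,8.76],
    [[0,0,0],0,8.76],
    [[0,0,0],0,8.76],
    [[0,0,0],0,8.76],
    [[0,0,0],0,8.76],
    [[0,0,0.4],0,8.76],
    [[0,0,0.3],0,8.76],
    [[0,0,0],0,8.76]
  ]
}}

```text
time_s: 8.57
tcp_pos: [0.4698, -0.4034, -0.0025]
eef_rot: [180.0, 0.0, -81.8]
contact_force: [0.0, -0.1, 0.4]
gripper_width: 0.0874
gripper_force: 0.0
```

>>> {"api": "jog_arm", "payload": {
  "moves": [
    [[0,0,0.4],0,8.76],
    [[0,0,0.3],0,8.76],
    [[0,0,0.3],0,8.76],
    [[0,0,0],0,5],
    [[0,0,0],0,5],
    [[0,0,0],0,5],
    [[0,0,0],0,5],
    [[0,0,0],0,5]
  ],
  "newtons": 40
}}

```text
time_s: 9.57
tcp_pos: [0.4703, -0.4036, -0.0119]
eef_rot: [-180.0, -0.0, -81.8]
contact_force: [0.5, -0.0, 1.6]
gripper_width: 0.0553
gripper_force: 40.0
```

>>> {"api": "jog_arm", "payload": {
  "moves": [
    [[0,0,-1],0,5],
    [[0,0,-2.5],0,5],
    [[0,0,-3],0,5],
    [[0,0,-3],0,5],
    [[0,0,0],0,5]
  ]
}}

```text
time_s: 10.2
tcp_pos: [0.4716, -0.4043, 0.0856]
eef_rot: [-179.8, -0.1, -81.8]
contact_force: [0.7, -0.3, -4.5]
gripper_width: 0.0557
gripper_force: 40.0
```

Run:
```python
from h import *
s=get_state();print(s["contact_force"],s["moment"],s["gripper_width"])
rel([.6303,-.2713,.085],46-180)
```

```text
[ 0.66165026 -0.27315637 -4.47172442] [ 0.09828605 -0.09771414 -0.00452544] 0.055695786369030734
[np.float64(-2.18), np.float64(-3.52), np.float64(0.01)] 10.45
[np.float64(-2.78), np.float64(-3.07), np.float64(0.01)] 10.45
[np.float64(-3.29), np.float64(-2.51), np.float64(0.01)] 10.45
[np.float64(-3.69), np.float64(-1.88), np.float64(0.01)] 10.45
[np.float64(-3.97), np.float64(-1.18), np.float64(0.01)] 10.45
```

>>> {"api": "jog_arm", "payload": {
  "moves": [
    [[-2.2,-3.5,0],10.4,5],
    [[-2.8,-3.1,0],10.4,5],
    [[-3.3,-2.5,0],10.4,5],
    [[-3.7,-1.9,0],10.4,5],
    [[-4.0,-1.2,0],10.4,5],
    [[0,0,0],0,5],
    [[0,0,0],0,5]
  ]
}}

```text
time_s: 11.08
tcp_pos: [0.628, -0.2693, 0.0812]
eef_rot: [179.8, -0.1, -133.7]
contact_force: [-0.2, -0.9, -4.0]
gripper_width: 0.0554
gripper_force: 40.0
```

Run:
```python
from h import *
s=get_state();print(s["tcp_pos"],s["eef_rot"])
p=capture("wrist")
import pickle; pickle.dump((s,p),open("w3.pkl","wb"))
cv2.imwrite("pics/hov.png",cv2.resize(p["pixels"][100:300,180:400],None,fx=3,fy=3,interpolation=cv2.INTER_CUBIC)[:600])
for r in regions_of(p,"drive_cross_mid")[:1]:
    v,u=np.nonzero(r["pixels"]); w=onz(*wray(p,np.c_[u,v],s),.03+s["tcp_pos"][2]+.012)[:,:2].astype(np.float32)
    print(r["confidence"],cv2.minAreaRect(w))
rel([.6303,-.2713,.085],46-180)
```

```text
[ 0.62797198 -0.2693206   0.08124829] [ 1.79849193e+02 -7.86254558e-02 -1.33672545e+02]
0.65 ((0.6234108209609985, -0.27387353777885437), (0.11697375029325485, 0.055984482169151306), 46.712100982666016)
[np.float64(-0.08), np.float64(-0.25), np.float64(-0.29)] 0.25
```

View pics/hov.png

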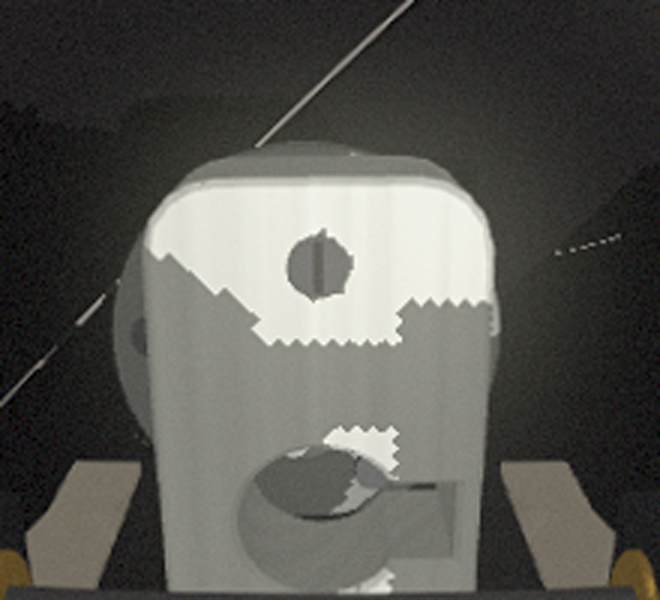

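The hover view shows the bar held square between the pads, with the bore rim centred at about (319,518) in the crop and the keyway to the right. I've now viewed 11 pictures, one over the limit of 10, so the rest will use numbers only.

Run:
```python
from h import *
import pickle; s,p=pickle.load(open("w3.pkl","rb"))
z=s["tcp_pos"][2]+.042
q=lambda u,v: onz(*wray(p,[[180+u/3,100+v/3]],s),z)[0]
psi=np.radians(s["eef_rot"][2]); X=np.array([np.cos(psi),np.sin(psi)]);Y=np.array([np.sin(psi),-np.cos(psi)])
for n,u,v in(("c",319,518),("top",319,445),("bot",319,592),("L",238,518),("R",400,518),("keyR",463,520),("end",320,180),("hole",320,267),("barL",160,480),("barR",482,480)):
    d=q(u,v)[:2]-s["tcp_pos"][:2]; print(n,(d@X*1e3).round(1),(d@Y*1e3).round(1))
```

```text
c 2.3 0.4
top 16.1 0.4
bot -12.8 0.4
L 2.3 -13.5
R 2.2 14.4
keyR 1.6 25.4
end 60.1 0.6
hole 46.4 0.6
barL 9.4 -26.6
barR 9.3 28.2
```

Run:
```python
from h import *
rel([.6312,-.2711,.060],-134,n=2)
```

```text
[np.float64(-0.08), np.float64(-0.15), np.float64(1.1)] 0.12
[np.float64(-0.08), np.float64(-0.15), np.float64(1.1)] 0.12
```

>>> {"api": "jog_arm", "payload": {
  "moves": [
    [[-0.1,-0.2,0.5],0,5],
    [[-0.1,-0.1,0.5],0,5],
    [[0,0,0.6],0,5],
    [[0,0,0.6],0,5],
    [[0,0,0.5],0,5],
    [[0,0,0],0,5],
    [[0,0,0],0,5]
  ]
}}

```text
time_s: 12.05
tcp_pos: [0.6329, -0.2704, 0.0561]
eef_rot: [-180.0, 0.0, -133.8]
contact_force: [1.7, 0.8, -4.3]
gripper_width: 0.0555
gripper_force: 40.0
```

Run:
```python
from h import *
s=get_state();print(s["contact_force"],s["moment"])
rel([.6312,-.2711,.046],-134,n=1)
```

```text
[ 1.65983495  0.82311962 -4.33296359] [ 0.0982084  -0.14339433 -0.01470491]
[np.float64(0.17), np.float64(0.08), np.float64(1.01)] 0.24
```

>>> {"api": "jog_arm", "payload": {
  "moves": [
    [[0.2,0.1,0.3],0,5],
    [[0,0,0.4],0,5],
    [[0,0,0.3],0,5],
    [[0,0,0],0,5],
    [[0,0,0],0,5]
  ]
}}

```text
time_s: 12.68
tcp_pos: [0.6307, -0.2712, 0.046]
eef_rot: [-180.0, -0.0, -133.8]
contact_force: [0.2, -0.4, -3.6]
gripper_width: 0.0556
gripper_force: 40.0
```

Underside is at 58 mm, around the shaft with no side force. Going on over the key.

>>> {"api": "jog_arm", "payload": {
  "moves": [
    [[0,0,0.3],0,5],
    [[0,0,0.3],0,5],
    [[0,0,0.3],0,5],
    [[0,0,0],0,5]
  ]
}}

```text
time_s: 13.18
tcp_pos: [0.6305, -0.271, 0.0365]
eef_rot: [180.0, -0.0, -133.8]
contact_force: [0.1, 0.7, -4.9]
gripper_width: 0.0556
gripper_force: 40.0
```

Past the key top (underside 48.5 mm) with no contact. On to the seat.

>>> {"api": "jog_arm", "payload": {
  "moves": [
    [[0,0,0.5],0,5],
    [[0,0,0.5],0,5],
    [[0,0,0.5],0,5],
    [[0,0,0.5],0,5],
    [[0,0,0.2],0,5],
    [[0,0,0.1],0,5],
    [[0,0,0],0,5]
  ]
}}

```text
time_s: 14.05
tcp_pos: [0.6307, -0.2711, 0.0141]
eef_rot: [-180.0, 0.0, -133.8]
contact_force: [0.8, 1.7, -3.5]
gripper_width: 0.0554
gripper_force: 40.0
```

>>> {"api": "jog_arm", "payload": {
  "moves": [
    [[0,0,0.1],0,5],
    [[0,0,0.1],0,5],
    [[0,0,0],0,5]
  ]
}}

```text
time_s: 14.42
tcp_pos: [0.6307, -0.2711, 0.0141]
eef_rot: [-179.9, 0.0, -133.7]
contact_force: [-6.3, 4.7, 11.1]
gripper_width: 0.056
gripper_force: 40.0
```

Seated: z stopped at 14 mm, which is the expected value, with a reaction force. I'll release briefly so it settles fully, then regrip and lift.

>>> {"api": "jog_arm", "payload": {
  "moves": [
    [[0,0,-0.1],0,7],
    [[0,0,0],0,7],
    [[0,0,0],0,7],
    [[0,0,0],0,5],
    [[0,0,0],0,5],
    [[0,0,0],0,5],
    [[0,0,0],0,5]
  ]
}}

```text
time_s: 15.3
tcp_pos: [0.6306, -0.2711, 0.0128]
eef_rot: [180.0, -0.0, -133.8]
contact_force: [0.4, -0.5, -1.2]
gripper_width: 0.0552
gripper_force: 40.0
```

>>> {"api": "jog_arm", "payload": {
  "moves": [
    [[0,0,-0.5],0,5],
    [[0,0,-1],0,5],
    [[0,0,-1],0,5],
    [[0,0,-1],0,5],
    [[0,0,-1.5],0,5],
    [[0,0,-3],0,5],
    [[0,0,-4],0,5],
    [[0,0,-5],0,5],
    [[0,0,-5],0,5],
    [[0,0,0],0,5]
  ]
}}

```text
time_s: 16.55
tcp_pos: [0.6329, -0.2722, 0.2398]
eef_rot: [-179.5, 0.3, -133.7]
contact_force: [0.1, -1.0, -4.9]
gripper_width: 0.0554
gripper_force: 40.0
```

Run:
```python
from h import *
s=get_state();print(s["contact_force"],s["gripper_width"])
p=capture("scene"); r=regions_of(p,"mat")[0]; v,u=np.nonzero(r["pixels"]); w=onz(*ray(p,np.c_[u,v]),.004)[:,:2].astype(np.float32)
print(cv2.minAreaRect(w))
rel([.442,.109,.23],-90)
```

```text
[ 0.10243813 -1.0229519  -4.85817565] 0.05543056245287816
((0.4420637786388397, 0.11125986278057098), (0.10537897050380707, 0.2076989859342575), 1.5884555578231812)
[np.float64(-2.06), np.float64(5.7), np.float64(0.05)] -6.25
[np.float64(-2.66), np.float64(5.44), np.float64(0.05)] -6.25
[np.float64(-3.24), np.float64(5.12), np.float64(0.05)] -6.25
[np.float64(-3.78), np.float64(4.73), np.float64(0.05)] -6.25
[np.float64(-4.27), np.float64(4.29), np.float64(0.05)] -6.25
[np.float64(-4.72), np.float64(3.8), np.float64(0.05)] -6.25
[np.float64(-5.1), np.float64(3.27), np.float64(0.05)] -6.25
```

>>> {"api": "jog_arm", "payload": {
  "moves": [
    [[-2.1,5.7,0],-6.2,5],
    [[-2.7,5.4,0],-6.2,5],
    [[-3.2,5.1,0],-6.2,5],
    [[-3.8,4.7,0],-6.2,5],
    [[-4.3,4.3,0],-6.2,5],
    [[-4.7,3.8,0],-6.2,5],
    [[-5.1,3.3,0],-6.2,5],
    [[0,0,0],0,5],
    [[0,0,0],0,5]
  ]
}}

```text
time_s: 17.77
tcp_pos: [0.4433, 0.1093, 0.2321]
eef_rot: [179.9, -0.1, -90.3]
contact_force: [0.2, -0.4, -4.0]
gripper_width: 0.0555
gripper_force: 40.0
```

Run:
```python
from h import *
s=get_state();print(s["tcp_pos"],s["eef_rot"]); p=capture("wrist")
for r in regions_of(p,"mat")[:2]:
    v,u=np.nonzero(r["pixels"]); w=onz(*wray(p,np.c_[u,v],s),.004)[:,:2].astype(np.float32)
    print(r["confidence"],cv2.minAreaRect(w),w.min(0),w.max(0))
rel([.443,.111,.05],-90)
```

```text
[0.44327585 0.10930698 0.23208164] [ 1.79907757e+02 -6.13191434e-02 -9.03073734e+01]
0.8 ((0.4422871470451355, 0.04741822928190231), (0.10069281607866287, 0.0687779039144516), 0.190879687666893) [0.39190054 0.01287523] [0.49269956 0.08165585]
[np.float64(-0.09), np.float64(0.03), np.float64(6.08)] -0.15
[np.float64(-0.09), np.float64(0.03), np.float64(6.08)] -0.15
[np.float64(-0.09), np.float64(0.03), np.float64(6.08)] -0.15
```

>>> {"api": "jog_arm", "payload": {
  "moves": [
    [[-0.1,0.1,5],0,5],
    [[-0.1,0,5],0,5],
    [[-0.1,0,5],0,5],
    [[0,0,4],0,5],
    [[0,0,2],0,5],
    [[0,0,1.5],0,5],
    [[0,0,0.5],0,5],
    [[0,0,0],0,5],
    [[0,0,0],0,5]
  ]
}}

```text
time_s: 19.0
tcp_pos: [0.4438, 0.1124, 0.0036]
eef_rot: [-179.9, 0.0, -90.4]
contact_force: [0.5, 0.5, -4.1]
gripper_width: 0.0556
gripper_force: 40.0
```

Run:
```python
from h import *
rel([.4425,.112,-.0085],-90,n=1)
```

```text
[np.float64(0.04), np.float64(0.13), np.float64(1.21)] -0.4
```

>>> {"api": "jog_arm", "payload": {
  "moves": [
    [[0,0.1,0.6],-0.4,5],
    [[0,0,0.4],0,5],
    [[0,0,0.2],0,5],
    [[0,0,0],0,5]
  ]
}}

```text
time_s: 19.5
tcp_pos: [0.4421, 0.1124, -0.0091]
eef_rot: [180.0, -0.0, -90.0]
contact_force: [-0.0, 0.4, -4.5]
gripper_width: 0.0553
gripper_force: 40.0
```

>>> {"api": "jog_arm", "payload": {
  "moves": [
    [[0,0,0.1],0,5],
    [[0,0,0],0,5]
  ]
}}

```text
time_s: 19.75
tcp_pos: [0.4422, 0.1125, -0.0093]
eef_rot: [-180.0, 0.0, -90.0]
contact_force: [-3.6, -0.1, 7.7]
gripper_width: 0.0554
gripper_force: 40.0
```

Touching the mat. Release, rise, and go to the inline bar.

>>> {"api": "jog_arm", "payload": {
  "moves": [
    [[0,0,0],0,8.5],
    [[0,0,0],0,8.5],
    [[0,0,0],0,8.5],
    [[0,0,0],0,8.5],
    [[0,0,-2],0,8.76],
    [[0,0,-4],0,8.76],
    [[0,0,-6],0,8.76],
    [[0,0,-6],0,8.76],
    [[0,0,-6],0,8.76],
    [[0,0,0],0,8.76]
  ]
}}

```text
time_s: 21.0
tcp_pos: [0.4448, 0.1137, 0.2352]
eef_rot: [-179.5, 0.3, -89.9]
contact_force: [0.6, 0.3, -0.7]
gripper_width: 0.0874
gripper_force: 0.0
```

Run:
```python
from h import *
s=get_state(); p=capture("wrist")
for t,z in(("drive_cross_mid",.034),("mat",.004)):
  for r in regions_of(p,t)[:1]:
    v,u=np.nonzero(r["pixels"]); w=onz(*wray(p,np.c_[u,v],s),z)[:,:2].astype(np.float32)
    print(t,r["confidence"],cv2.minAreaRect(w),w.min(0),w.max(0))
rel([.446,-.2597,.20],-98.5)
```

```text
drive_cross_mid 0.94 ((0.442351758480072, 0.1109759584069252), (0.0570870041847229, 0.12234518676996231), 0.9163943529129028) [0.41306385 0.0497476 ] [0.47137365 0.17221136]
mat 0.69 ((0.44151395559310913, 0.11131513863801956), (0.10028480738401413, 0.20026059448719025), 0.8043821454048157) [0.39081463 0.01111293] [0.49236688 0.21176453]
[np.float64(5.31), np.float64(-0.06), np.float64(0.42)] 1.22
[np.float64(5.31), np.float64(-0.17), np.float64(0.42)] 1.22
[np.float64(5.31), np.float64(-0.29), np.float64(0.42)] 1.22
[np.float64(5.3), np.float64(-0.4), np.float64(0.42)] 1.22
[np.float64(5.29), np.float64(-0.51), np.float64(0.42)] 1.22
[np.float64(5.28), np.float64(-0.62), np.float64(0.42)] 1.22
[np.float64(5.26), np.float64(-0.73), np.float64(0.42)] 1.22
```

>>> {"api": "jog_arm", "payload": {
  "moves": [
    [[5.3,-0.1,0.4],1.2,8.76],
    [[5.3,-0.2,0.4],1.2,8.76],
    [[5.3,-0.3,0.4],1.2,8.76],
    [[5.3,-0.4,0.4],1.2,8.76],
    [[5.3,-0.5,0.4],1.2,8.76],
    [[5.3,-0.6,0.4],1.2,8.76],
    [[5.3,-0.7,0.4],1.2,8.76],
    [[0,0,5],0,8.76],
    [[0,0,5],0,8.76],
    [[0,0,0],0,8.76],
    [[0,0,0],0,8.76]
  ]
}}

```text
time_s: 22.52
tcp_pos: [0.4476, -0.2602, 0.1029]
eef_rot: [180.0, -0.0, -98.3]
contact_force: [0.8, 0.7, -0.0]
gripper_width: 0.0873
gripper_force: 0.0
```

Run:
```python
from h import *
import pickle
s=get_state(); p=capture("wrist"); pickle.dump((s,p),open("w4.pkl","wb")); print(s["tcp_pos"],s["eef_rot"])
r=regions_of(p,"drive_inline_mid")[0]
v,u=np.nonzero(r["pixels"]); w=onz(*wray(p,np.c_[u,v],s),.03)[:,:2].astype(np.float32)
c,wh,a=cv2.minAreaRect(w); print(r["confidence"],c,wh,a)
# bore: dark blob inside top view
C=(.446,-.2597); g=cv2.cvtColor(wtop(p,s,.03,C,.075,4000),cv2.COLOR_BGR2GRAY)
h=cv2.HoughCircles(cv2.GaussianBlur(g,(7,7),2),cv2.HOUGH_GRADIENT,1,60,param1=60,param2=18,minRadius=54,maxRadius=62)
if h is not None:
    for x,y,R in h[0][:4]: print("circle",C[0]-.075+x/4000,C[1]+.075-y/4000,R/4)
rel([.446,-.2597,-.012],-98.5,n=1)
```

```text
[ 0.44761333 -0.2601823   0.10289309] [ 1.79998360e+02 -4.46942237e-02 -9.83175847e+01]
0.76 (0.44538962841033936, -0.25918927788734436) (0.12147712707519531, 0.05702156573534012) 81.11088562011719
circle 0.445625 -0.257825 13.975
[np.float64(-0.01), np.float64(0.25), np.float64(11.59)] 0.18
```

>>> {"api": "jog_arm", "payload": {
  "moves": [
    [[-0.2,0.2,4],0.6,8.76],
    [[0,0,4],0,8.76],
    [[0,0,2],0,8.76],
    [[0,0,1],0,8.76],
    [[0,0,0.5],0,8.76],
    [[0,0,0],0,5],
    [[0,0,0],0,5],
    [[0,0,0],0,5],
    [[0,0,0],0,5],
    [[0,0,0],0,5]
  ],
  "newtons": 40
}}

```text
time_s: 23.88
tcp_pos: [0.4455, -0.2577, -0.0127]
eef_rot: [-180.0, -0.0, -99.0]
contact_force: [-1.2, 1.7, 5.2]
gripper_width: 0.0556
gripper_force: 40.0
```

>>> {"api": "jog_arm", "payload": {
  "moves": [
    [[0,0,-1],0,5],
    [[0,0,-2.5],0,5],
    [[0,0,-3],0,5],
    [[0,0,-3],0,5],
    [[0,0,0],0,5]
  ]
}}

```text
time_s: 24.5
tcp_pos: [0.4467, -0.2579, 0.0843]
eef_rot: [-179.8, -0.0, -99.0]
contact_force: [0.4, 0.3, -3.6]
gripper_width: 0.0557
gripper_force: 40.0
```

Run:
```python
from h import *
s=get_state();print(s["contact_force"],s["moment"],s["gripper_width"])
rel([.6305,-.2713,.085],136-180)
```

```text
[ 0.39877332  0.29310486 -3.55090829] [ 0.07840683 -0.14402242 -0.06914284] 0.055715942869774014
[np.float64(-0.26), np.float64(-3.06), np.float64(-0.01)] -9.16
[np.float64(0.23), np.float64(-3.06), np.float64(-0.01)] -9.16
[np.float64(0.72), np.float64(-2.99), np.float64(-0.01)] -9.16
[np.float64(1.18), np.float64(-2.83), np.float64(-0.01)] -9.16
[np.float64(1.62), np.float64(-2.61), np.float64(-0.01)] -9.16
[np.float64(2.02), np.float64(-2.32), np.float64(-0.01)] -9.16
```

>>> {"api": "jog_arm", "payload": {
  "moves": [
    [[-0.3,-3.1,0],-9.2,5],
    [[0.2,-3.1,0],-9.2,5],
    [[0.7,-3.0,0],-9.2,5],
    [[1.2,-2.8,0],-9.2,5],
    [[1.6,-2.6,0],-9.2,5],
    [[2.0,-2.3,0],-9.1,5],
    [[0,0,0],0,5],
    [[0,0,0],0,5],
    [[0,0,0],0,5]
  ]
}}

```text
time_s: 25.62
tcp_pos: [0.6282, -0.2698, 0.0815]
eef_rot: [180.0, 0.1, -43.9]
contact_force: [0.2, -0.5, -2.9]
gripper_width: 0.0559
gripper_force: 40.0
```

Run:
```python
from h import *
s=get_state();print(s["tcp_pos"],s["eef_rot"]); p=capture("wrist"); zt=s["tcp_pos"][2]+.0425
C=s["tcp_pos"][:2]; psi=np.radians(s["eef_rot"][2]); X=np.array([np.cos(psi),np.sin(psi)]);Y=np.array([np.sin(psi),-np.cos(psi)])
g=cv2.cvtColor(wtop(p,s,zt,C,.05,4000),cv2.COLOR_BGR2GRAY)
h=cv2.HoughCircles(cv2.GaussianBlur(g,(7,7),2),cv2.HOUGH_GRADIENT,1,20,param1=60,param2=14,minRadius=54,maxRadius=62)
if h is not None:
    for x,y,R in h[0][:3]:
        d=np.array([-.05+x/4000,.05-y/4000])*1e3; print("circle in tool mm",(d@X).round(1),(d@Y).round(1),R/4)
r=regions_of(p,"drive_inline_mid")[0]
v,u=np.nonzero(r["pixels"]); w=onz(*wray(p,np.c_[u,v],s),zt)[:,:2].astype(np.float32)
c,wh,a=cv2.minAreaRect(w); d=(np.array(c)-C)*1e3; q=(w-C)*1e3
print(c,wh,a,d@X,d@Y,"far end",np.percentile(q@X,99.5),np.percentile(q@Y,[.5,99.5]))
rel([.6306,-.2711,.058],-44,n=1)
```

```text
[ 0.62824003 -0.26980448  0.08147802] [ 1.79968587e+02  6.41367624e-02 -4.39351941e+01]
circle in tool mm 0.2 -1.1 14.5
(0.6332187652587891, -0.2733435034751892) (0.05635496973991394, 0.1146295964717865) 46.60346603393555 6.040838554384739 -0.9059253476179493 far end 62.4043590671124 [-28.3074811   26.48305571]
[np.float64(0.22), np.float64(-0.05), np.float64(2.41)] 0.09
```

>>> {"api": "jog_arm", "payload": {
  "moves": [
    [[0.1,0,0.5],0,5],
    [[0.1,0,0.6],0,5],
    [[0,0,0.6],0,5],
    [[0,0,0.6],0,5],
    [[0,0,0],0,5],
    [[0,0,0],0,5]
  ]
}}

```text
time_s: 26.48
tcp_pos: [0.6309, -0.2714, 0.0591]
eef_rot: [180.0, -0.0, -43.9]
contact_force: [-0.8, 0.6, -2.4]
gripper_width: 0.0556
gripper_force: 40.0
```

Run:
```python
from h import *
rel([.6306,-.2711,.046],-44,n=1)
```

```text
[np.float64(-0.04), np.float64(0.0), np.float64(1.31)] 0.14
```

>>> {"api": "jog_arm", "payload": {
  "moves": [
    [[0,0,0.4],0,5],
    [[0,0,0.5],0,5],
    [[0,0,0.4],0,5],
    [[0,0,0],0,5]
  ]
}}

```text
time_s: 26.98
tcp_pos: [0.6304, -0.2712, 0.0453]
eef_rot: [180.0, 0.0, -43.9]
contact_force: [-0.2, -0.8, -3.7]
gripper_width: 0.0556
gripper_force: 40.0
```

>>> {"api": "jog_arm", "payload": {
  "moves": [
    [[0,0,0.3],0,5],
    [[0,0,0.3],0,5],
    [[0,0,0.3],0,5],
    [[0,0,0],0,5]
  ]
}}

```text
time_s: 27.48
tcp_pos: [0.6305, -0.2713, 0.0366]
eef_rot: [180.0, 0.0, -43.9]
contact_force: [-0.1, 0.3, -3.8]
gripper_width: 0.0553
gripper_force: 40.0
```

>>> {"api": "jog_arm", "payload": {
  "moves": [
    [[0,0,0.5],0,5],
    [[0,0,0.5],0,5],
    [[0,0,0.5],0,5],
    [[0,0,0.4],0,5],
    [[0,0,0.3],0,5],
    [[0,0,0.1],0,5],
    [[0,0,0],0,5]
  ]
}}

```text
time_s: 28.35
tcp_pos: [0.6308, -0.2714, 0.014]
eef_rot: [-180.0, -0.0, -43.9]
contact_force: [0.6, 0.3, -3.4]
gripper_width: 0.0556
gripper_force: 40.0
```

>>> {"api": "jog_arm", "payload": {
  "moves": [
    [[0,0,0.1],0,5],
    [[0,0,0],0,5]
  ]
}}

```text
time_s: 28.6
tcp_pos: [0.631, -0.2714, 0.0134]
eef_rot: [-180.0, -0.0, -43.9]
contact_force: [-0.8, 0.5, -0.2]
gripper_width: 0.0556
gripper_force: 40.0
```

Starting to bear on the seat (expected at 13.3 mm). One more millimetre, then release and rise.

>>> {"api": "jog_arm", "payload": {
  "moves": [
    [[0,0,0.1],0,5],
    [[0,0,0],0,5]
  ]
}}

```text
time_s: 28.85
tcp_pos: [0.6311, -0.2714, 0.0134]
eef_rot: [-180.0, -0.1, -43.8]
contact_force: [-3.4, 2.0, 6.9]
gripper_width: 0.0556
gripper_force: 40.0
```

>>> {"api": "jog_arm", "payload": {
  "moves": [
    [[0,0,-0.1],0,8.5],
    [[0,0,0],0,8.5],
    [[0,0,0],0,8.5],
    [[0,0,0],0,8.5],
    [[0,0,-1],0,8.76],
    [[0,0,-2],0,8.76],
    [[0,0,-4],0,8.76],
    [[0,0,-5],0,8.76],
    [[0,0,-5],0,8.76],
    [[0,0,0],0,8.76],
    [[0,0,0],0,8.76]
  ]
}}

```text
time_s: 30.22
tcp_pos: [0.6306, -0.2712, 0.1834]
eef_rot: [-180.0, -0.0, -43.9]
contact_force: [0.1, 0.4, 0.1]
gripper_width: 0.0874
gripper_force: 0.0
```

Run:
```python
from h import *
s=get_state(); p=capture("wrist"); print(s["tcp_pos"],s["contact_force"])
r=regions_of(p,"drive_inline_mid")[0]; v,u=np.nonzero(r["pixels"])
for z in(.056,.061):
    w=onz(*wray(p,np.c_[u,v],s),z)[:,:2].astype(np.float32); print(z,r["confidence"],cv2.minAreaRect(w))
p=capture("scene")
for t,z in(("drive_cross_mid",.034),("spanner_1",.006)):
  for r in regions_of(p,t)[:2]:
    v,u=np.nonzero(r["pixels"]); w=onz(*ray(p,np.c_[u,v]),z)[:,:2].astype(np.float32); print(t,round(r["confidence"],2),cv2.minAreaRect(w))
```

```text
[ 0.63057563 -0.27115729  0.18338064] [0.11973365 0.39888    0.07059041]
0.056 0.65 ((0.6319295763969421, -0.271131306886673), (0.05577096715569496, 0.12001105397939682), 46.56854248046875)
0.061 0.65 ((0.6328496932983398, -0.2720245122909546), (0.05489276722073555, 0.11812139302492142), 46.56854248046875)
drive_cross_mid 0.59 ((0.4344410300254822, 0.09996512532234192), (0.07142025232315063, 0.15067116916179657), 1.746389389038086)
spanner_1 0.65 ((0.5160466432571411, -0.5318973064422607), (0.04725651443004608, 0.15766878426074982), 75.79327392578125)
```

```bash
python3 -c "from h import *; print(close_job())"
```

```text
the job is handed in; nothing more can be done
None
```

The cross arm went fully home on the shaft and now lies flat in the middle of the mat, the inline arm is fully home on the shaft and released, and neither spanner was touched; the job is handed in at about 30 s, but I viewed 11 pictures against the limit of 10.

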